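# Put the clean reagent bottles away in order of size

### The job

Put the four clean blue-capped bottles away in the white spill tray, one upright and centred on each round mark, so that the row steps down in size from the one-litre bottle already standing at one end: the largest next to it, then the next smaller, and so on, with the smallest beside the wash bottle. They are glass, so set each one down gently rather than letting it drop, and leave the one-litre bottle and the wash bottle standing where they are.

Things in the scene. Friction and masses are not known exactly. Their poses are not given: they have to be found in the camera images.
- bottle_50: Clear glass 50 ml laboratory bottle with a blue screw cap, the smallest of the four to be put away: body 46 mm in diameter, 91 mm tall with its cap; the solid cap is a cylinder 42 mm in diameter filling the top 24 mm, with a narrower neck and a sloping shoulder below it. Rigid, empty, about 80 g. Stands upright on the bench. Origin: centre of its underside, z up its axis; round, so its yaw does not matter.
- bottle_100: Clear glass 100 ml laboratory bottle with a blue screw cap, the second smallest of the four to be put away: body 56 mm in diameter, 105 mm tall with its cap; the solid cap is a cylinder 54 mm in diameter filling the top 26 mm, with a narrower neck and a sloping shoulder below it. Rigid, empty, about 140 g. Stands upright on the bench. Origin: centre of its underside, z up its axis; round, so its yaw does not matter.
- bottle_250: Clear glass 250 ml laboratory bottle with a blue screw cap, the second largest of the four to be put away: body 70 mm in diameter, 143 mm tall with its cap; the solid cap is a cylinder 54 mm in diameter filling the top 26 mm, with a narrower neck and a sloping shoulder below it. Rigid, empty, about 240 g. Stands upright on the bench. Origin: centre of its underside, z up its axis; round, so its yaw does not matter.
- bottle_500: Clear glass 500 ml laboratory bottle with a blue screw cap, the largest of the four to be put away: body 86 mm in diameter, 181 mm tall with its cap; the solid cap is a cylinder 54 mm in diameter filling the top 26 mm, with a narrower neck and a sloping shoulder below it. Rigid, empty, about 380 g. Stands upright on the bench. Origin: centre of its underside, z up its axis; round, so its yaw does not matter.
- mark_1: Flat place mark, a dark green ring 60 mm across with a centre dot, number 1 of four in a straight row 100 mm apart (numbered along the mark's +y) on the midline of the long white spill tray (fixed; 135 by 660 mm outside, 4 mm thick rim rising 20 mm above the bench). Origin: centre of the mark, on the tray's floor, 4 mm above the bench.
- mark_2: Flat place mark, a dark green ring 60 mm across with a centre dot, number 2 of four in a straight row 100 mm apart (numbered along the mark's +y) on the midline of the long white spill tray (fixed; 135 by 660 mm outside, 4 mm thick rim rising 20 mm above the bench). Origin: centre of the mark, on the tray's floor, 4 mm above the bench.
- mark_3: Flat place mark, a dark green ring 60 mm across with a centre dot, number 3 of four in a straight row 100 mm apart (numbered along the mark's +y) on the midline of the long white spill tray (fixed; 135 by 660 mm outside, 4 mm thick rim rising 20 mm above the bench). Origin: centre of the mark, on the tray's floor, 4 mm above the bench.
- mark_4: Flat place mark, a dark green ring 60 mm across with a centre dot, number 4 of four in a straight row 100 mm apart (numbered along the mark's +y) on the midline of the long white spill tray (fixed; 135 by 660 mm outside, 4 mm thick rim rising 20 mm above the bench). Origin: centre of the mark, on the tray's floor, 4 mm above the bench.
- litre_bottle: Clear glass 1000 ml bottle with a blue cap, 101 mm in diameter and 230 mm tall, already standing in the tray at one end of the row, 112 mm beyond the nearest mark; at which end differs from start to start. Not to be moved. Origin: centre of its underside.
- wash_bottle: White plastic wash bottle with a red cap and a bent red spout, 74 mm in diameter, about 203 mm tall, standing in the tray at the other end of the row, 112 mm beyond the nearest mark. Not to be moved. Origin: centre of its underside.
Not all that is in view belongs to the job. Leave any orange or pink look-alike of the bottle_250 alone.

How it is judged:
At the end, for the whole second after the job is handed in: Each of the four bottles stands upright (within 0.08 rad) and at rest on the tray's floor, its centre within 15 mm of its mark's centre, in order of size: the 500 ml on the mark next to the one-litre bottle, then the 250 ml, the 100 ml, and the 50 ml on the mark next to the wash bottle (angle between each of bottle_50, bottle_100, bottle_250, bottle_500's own z axis and vertical below 0.08 rad and height (world z) of each of bottle_50, bottle_100, bottle_250, bottle_500 below 0.009 m and linear speed of each of bottle_50, bottle_100, bottle_250, bottle_500 below 0.02 m/s and angular speed of each of bottle_50, bottle_100, bottle_250, bottle_500 below 0.2 rad/s and ((horizontal distance between litre_bottle and mark_4 below 0.18 m and horizontal distance between bottle_50 and mark_1 below 0.015 m and horizontal distance between bottle_100 and mark_2 below 0.015 m and horizontal distance between bottle_250 and mark_3 below 0.015 m and horizontal distance between bottle_500 and mark_4 below 0.015 m) or (horizontal distance between litre_bottle and mark_1 below 0.18 m and horizontal distance between bottle_50 and mark_4 below 0.015 m and horizontal distance between bottle_100 and mark_3 below 0.015 m and horizontal distance between bottle_250 and mark_2 below 0.015 m and horizontal distance between bottle_500 and mark_1 below 0.015 m))); the robot touches nothing.
It fails at once if one of the four bottles is let fall (moves faster than 0.6 m/s while nothing grips it) ((contact force between bottle_50 and the fingers below 0.05 N and linear speed of bottle_50 above 0.6 m/s) or (contact force between bottle_100 and the fingers below 0.05 N and linear speed of bottle_100 above 0.6 m/s) or (contact force between bottle_250 and the fingers below 0.05 N and linear speed of bottle_250 above 0.6 m/s) or (contact force between bottle_500 and the fingers below 0.05 N and linear speed of bottle_500 above 0.6 m/s)).
It fails at once if the one-litre bottle is shifted by more than 25 mm or tipped (distance of litre_bottle from where it was at the start of the episode above 0.025 m or angle between litre_bottle's own z axis and vertical above 0.25 rad).
It fails at once if the wash bottle is shifted by more than 25 mm or tipped (distance of wash_bottle from where it was at the start of the episode above 0.025 m or angle between wash_bottle's own z axis and vertical above 0.25 rad).
It also fails if it takes over 96 s, if anything falls off the work surface, if the arm or the gripper's body presses on something with over 40 N, if the wrist force passes 120 N, or if a joint passes its speed limit or range.

### The arm

A 6-joint arm with a two-finger parallel gripper is mounted at the origin on the work surface. World frame = base frame: x ahead of the robot, y to its left, z up, the work surface at z = 0. Lengths are in m, angles in rad, forces in N, time in s.
With the tool pointing down it reaches from about 0.325 to 0.925 m from the base axis. Payload 3.1 kg.
Tool frame: the origin (TCP) lies midway between the tips of the shut fingers; the grasp point (between the pads) lies 19 mm behind it; z points along the fingers, y is the line along which they close (so a half turn about z gives the same grasp; the last joint's range is limited). The gripper opens to 85 mm and grips with 20 to 120 N. Pads are 22 mm wide; open, the fingers measure 114 mm over their backs; the gripper's body (76 mm by 85 mm) begins 54 mm behind the grasp point. The pads swing forward as they close: fully open they stand 13 mm farther back than shut.
Start: joints at [1.063, 0.217, 1.613, -0, 1.311, -0.112], TCP at [0.241, 0.577, 0.231] pointing down, gripper open.
Joint ranges: [-2.75, 2.75], [-0.78, 2.1], [0.31, 2.55], [-1.13, 4.27], [0.13, 2.63], [-2.58, 2.58]. Speed limits (rad/s): [2.79, 2.79, 3.14, 3.14, 3.14, 3.14].

### API

Orientations are given as [roll, pitch, yaw] about the fixed x, y, z axes, in that order (R = Rz(yaw) Ry(pitch) Rx(roll)).
In Python, from rig import env, get_image, calibration gives the robot as it stands. The module is installed in compiled form; this text tells all that it offers.
- The arm moves only by the tool servo_tool, never from a script. Its argument "deltas" is a list of rows, each a list of 7 numbers: the shift along the tool's x, y, z normalised to -1 to 1, where 1 is 250 mm, then the turn, a rotation vector about the tool's x, y, z normalised to -1 to 1, where 1 is pi/2 rad, then the opening, from -1 (shut) to 1 (fully open). A call has 1 to 12 rows; each row is the pose to reach, as a shift and turn from the pose commanded when the call began, along the tool's axes at that moment; what a row does not reach only later rows make up. A row lasts 1/10 s, in which the tool goes at most 50 mm and 8.59 degrees, less where a joint would pass 70% of its speed; a pose out of reach is approached as far as the arm can. A call with a number of a shift or a turn outside -1 to 1 is refused whole. A call with a gripper value outside its range is refused whole. The fingers move at their own pace and stop on an object; "grip_force" is the grip in N (left out, the last holds). Time passes only in rows, so rows that repeat a pose let the fingers close. It gives the time, the measured TCP pose, the force, the opening and the grip force at its end, in the units of the state.
- env.state(): the state, without advancing time (a new reading comes with each control period).
- get_image(name): name is "scene" or "top" or "wrist"; returns the picture (480x640x3 uint8, red, green, blue); there is no depth.
- calibration(name): a dict with "mtx" (3x3 intrinsics, pixels), "xyz" and "rotation" of the camera in the world; the wrist camera has in their place "T_tool_cam" (4x4, takes a point from camera to tool coordinates, whose origin is the TCP and whose axes are the flange's). Camera axes: x right, y up, looking along -z (the intrinsics and any distortion apply to the point x, -y, -z); pixel columns grow to the right and rows downward; lengths in m; the calibration is good to about 2 mm. A picture is of the moment at which its call begins: read the wrist's pose just before it. calibration takes no time and is no camera call.
- env.hand_in(): hands the job in; it is judged then, once.
The state is a dict: "t": time; "joint_pos": joint angles; "qvel": joint speeds; "joint_torque": joint torques, N m; "ee_pos": TCP position; "orientation": TCP orientation; "contact_force": force on the tool from outside, world axes, zero at the start; "torque": the same for the moment, N m; "opening": opening from 0.0 (shut) to 1.0 (fully open); "finger_force": force on a finger pad.
Only numpy, scipy, OpenCV 4.12 (cv2) and the standard library are available. Lean on these libraries where they do the work, as an engineer would, in place of code of your own. Each camera call takes 0.05 s, during which the arm holds its last target. There are 200 camera calls.

## Working session

There is one attempt and no reset: what is moved stays moved. The work goes in short steps, Python scripts to look and compute and a tool call to move; the robot and the scene stay as the last step left them, time stands still between calls to the robot, and variables do not carry over. Pictures are saved under pics/ and viewed, at most 14 in all, crops included, and the job is handed in when it is done.

Besides the shell and the picture viewer there is one more tool, called after "Call:" in YAML: its name, and indented under it one key for each argument. servo_tool: Moves the arm, as the interface text tells. Its arguments: {"type":"object","properties":{"deltas":{"type":"array"},"grip_force":{"type":"number"}},"required":["deltas"]}

```bash
mkdir -p pics; python3 - <<'E'
from rig import env,get_image,calibration
import cv2,json
for n in ("scene","top"):
    cv2.imwrite(f"pics/{n}0.png",get_image(n)[:,:,::-1]); print(n,calibration(n))
print(calibration("wrist")); print(env.state())
E
```

```text
scene {'mtx': array([[440.79720214,   0.        , 311.76912896],
       [  0.        , 440.79720214, 240.43247191],
       [  0.        ,   0.        ,   1.        ]]), 'xyz': array([ 0.77571741, -0.41796874,  0.72885631]), 'rotation': array([0.69595406, 0.01888518, 0.54439505])}
top {'mtx': array([[484.35336777,   0.        , 323.1353538 ],
       [  0.        , 484.35336777, 238.10881344],
       [  0.        ,   0.        ,   1.        ]]), 'xyz': array([0.29746595, 0.05378995, 1.04258819]), 'rotation': array([ 0.1645331 ,  0.0131551 , -1.58567785])}
{'mtx': array([[340.25310627,   0.        , 322.56453628],
       [  0.        , 340.25310627, 236.8630052 ],
       [  0.        ,   0.        ,   1.        ]]), 'T_tool_cam': array([[-2.82046753e-04,  9.60474116e-01,  2.78369165e-01,
         7.00885533e-02],
       [ 9.99999942e-01,  3.24222483e-04, -1.05473488e-04,
        -1.28351214e-03],
       [-1.91558097e-04,  2.78369119e-01, -9.60474152e-01,
        -1.41659578e-01],
       [ 0.00000000e+00,  0.00000000e+00,  0.00000000e+00,
         1.00000000e+00]])}
{'t': 0.1, 'joint_pos': array([ 1.06277630e+00,  2.17707680e-01,  1.61483144e+00,  2.55044489e-05,
        1.31132639e+00, -1.12245919e-01]), 'qvel': array([-0.00011722, -0.00263697, -0.00237038, -0.00053211, -0.00018094,
       -0.00043865]), 'joint_torque': array([-6.24988534e-04, -3.98078334e+01, -3.04970026e+01, -1.56533133e-04,
        4.26413870e-03,  1.15860729e-05]), 'ee_pos': array([0.24057432, 0.57601097, 0.23005074]), 'orientation': array([-3.13933687e+00, -2.79063271e-04,  2.74581166e+00]), 'contact_force': array([-0.26480293, -0.61793076, -0.33981911]), 'torque': array([-0.03067252, -0.04195895,  0.04714063]), 'finger_force': 0.0, 'opening': 0.9988515359673499}
```

View pics/top0.png

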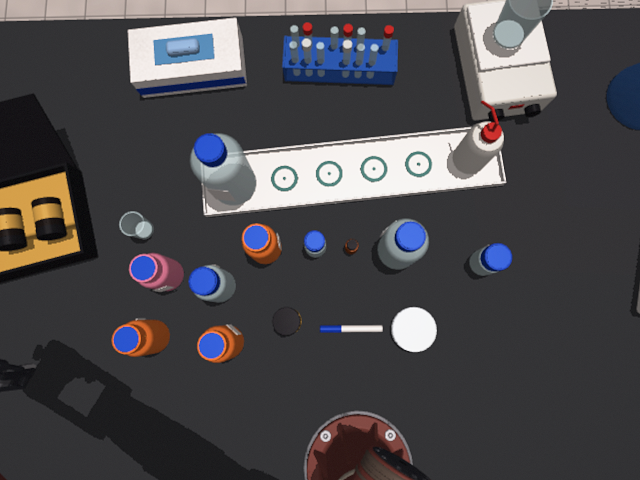

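View pics/scene0.png

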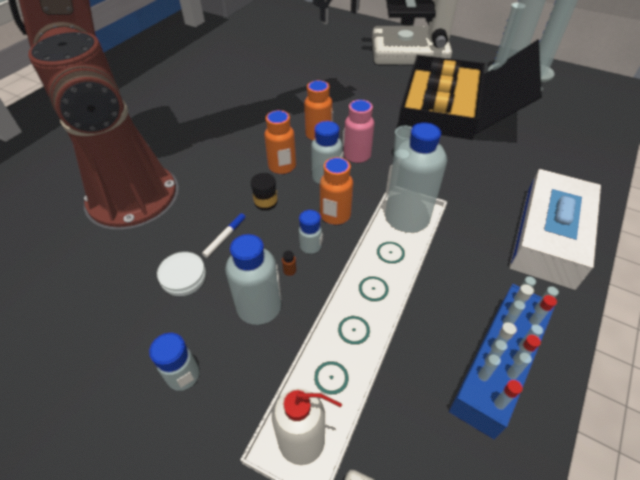

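The top view has up = +x and right = −y. The litre bottle is at the left (about 215,165) and the wash bottle at the right (about 487,140). Marks sit at about (284,178), (329,173), (374,168) and (418,163). Blue-capped clear bottles: 250 at (205,280), 50 at (315,241), 500 at (410,237), 100 at (497,258).

```bash
cat > h.py <<'E'
import numpy as np,cv2
from scipy.spatial.transform import Rotation as R
from rig import env,get_image,calibration
def cam(n,st=None):
    c=calibration(n)
    if n!="wrist": return c["mtx"],R.from_euler("xyz",c["rotation"]).as_matrix(),np.array(c["xyz"])
    Rt=R.from_euler("xyz",st["orientation"]).as_matrix();T=c["T_tool_cam"]
    return c["mtx"],Rt@T[:3,:3],Rt@T[:3,3]+st["ee_pos"]
def ray(n,uv,z,st=None):
    K,Rc,p=cam(n,st);d=np.linalg.solve(K,[uv[0],uv[1],1]);d=Rc@(d*[1,-1,-1])
    return p+d*(z-p[2])/d[2]
def proj(n,P,st=None):
    K,Rc,p=cam(n,st);q=(Rc.T@(np.array(P)-p))*[1,-1,-1];q=K@q;return q[:2]/q[2]
E
python3 - <<'E'
from h import *
im=cv2.imread("pics/top0.png")
def c(x,y,w=80,h=60): return cv2.resize(im[y-h//2:y+h//2,x-w//2:x+w//2],None,fx=5,fy=5,interpolation=cv2.INTER_CUBIC)
a=np.vstack([np.hstack([c(205,282),c(315,243)]),np.hstack([c(410,238),c(495,258)])])
cv2.imwrite("pics/c1.png",a)
for uv in [(284.5,178.5),(329,173.5),(373.5,168.5),(418,164)]: print(ray("top",uv,.004).round(4))
for n,uv,z in [("250",(205,280),.143),("50",(315,240),.091),("500",(410,236),.181),("100",(497,257),.105)]: print(n,ray("top",uv,z).round(4))
E
```

```text
[0.6058 0.1487 0.004 ]
[0.6154 0.0497 0.004 ]
[ 0.6251 -0.0494  0.004 ]
[ 0.6336 -0.1486  0.004 ]
250 [0.3717 0.2846 0.143 ]
50 [0.4521 0.0802 0.091 ]
500 [ 0.4419 -0.0934  0.181 ]
100 [ 0.4104 -0.273   0.105 ]
```

View pics/c1.png

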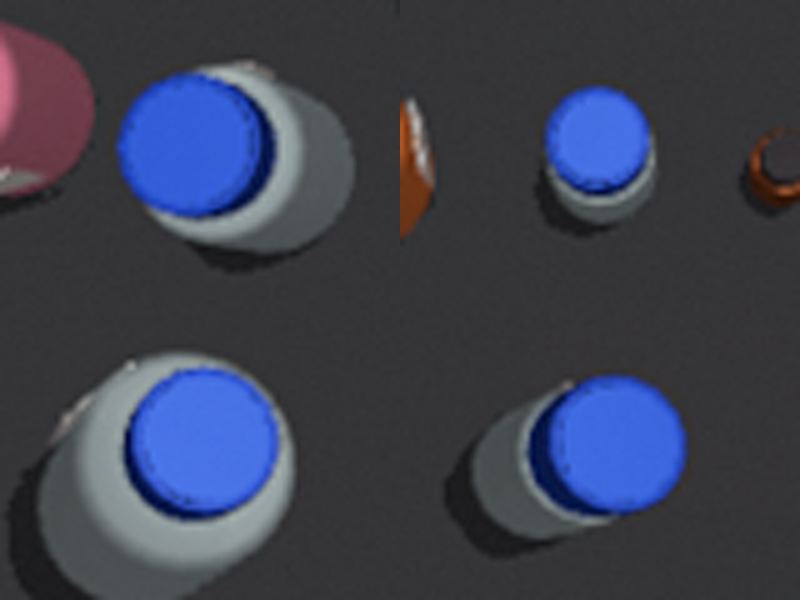

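```bash
cat >> h.py <<'E'
YAW=1.664
def delta(P,yaw=YAW):
    st=env.state();Rt=R.from_euler("xyz",st["orientation"]);Rg=R.from_euler("xyz",[np.pi,0,yaw])
    print("d",(Rt.inv().apply(np.array(P)-st["ee_pos"])/.25).round(3),"rot",((Rt.inv()*Rg).as_rotvec()/(np.pi/2)).round(3),"t",round(st["t"],2))
E
python3 - <<'E'
from h import *
for n,uv,z in [("250",(202.6,280.4),.143),("50",(314.2,240.2),.091),("500",(410.6,236),.181),("100",(498.2,256.4),.105)]:
    p=ray("top",uv,z); print(n,p.round(4),proj("scene",p).round(1))
for p in [[.6058,.1487,.004],[.6336,-.1486,.004]]: print(proj("scene",p).round(1))
delta([.452,.08,.25])
E
```

```text
250 [0.371 0.289 0.143] [325.8 127.1]
50 [0.4517 0.0818 0.091 ] [308.6 216.3]
500 [ 0.4418 -0.0945  0.181 ] [244.9 245.1]
100 [ 0.4115 -0.2754  0.105 ] [165.6 346.8]
[389.2 251.6]
[330.3 376.1]
d [-1.545 -1.505 -0.077] rot [-0.001  0.001  0.689] t 0.1
```

Call:
servo_tool:
  deltas:
    - [-0.13,-0.13,-0.08,0,0,0.09,1]
    - [-0.26,-0.26,-0.08,0,0,0.18,1]
    - [-0.4,-0.39,-0.08,0,0,0.27,1]
    - [-0.54,-0.52,-0.08,0,0,0.36,1]
    - [-0.68,-0.66,-0.08,0,0,0.45,1]
    - [-0.82,-0.8,-0.08,0,0,0.54,1]
    - [-0.95,-0.93,-0.08,0,0,0.63,1]
    - [-0.98,-0.95,-0.08,0,0,0.69,1]
    - [-0.98,-0.95,-0.08,0,0,0.69,1]
  grip_force: 40

```text
t: 1.0
ee_pos: [0.3759, 0.2614, 0.2509]
orientation: [-3.141, 0.0, 1.658]
contact_force: [-0.0, -0.1, 0.3]
opening: 1.001
finger_force: 0.0
```

```bash
python3 - <<'E'
from h import *
delta([.452,.081,.25])
E
```

```text
d [-0.746  0.24   0.004] rot [-0.     0.    -0.004] t 1.0
```

Call:
servo_tool:
  deltas:
    - [-0.19,0.06,0,0,0,0,1]
    - [-0.38,0.12,0,0,0,0,1]
    - [-0.57,0.18,0,0,0,-0.004,1]
    - [-0.7,0.23,0,0,0,-0.004,1]
    - [-0.746,0.24,0,0,0,-0.004,1]
    - [-0.746,0.24,0,0,0,-0.004,1]
    - [-0.746,0.24,0,0,0,-0.004,1]

```text
t: 1.7
ee_pos: [0.4516, 0.0842, 0.2509]
orientation: [-3.14, -0.001, 1.67]
contact_force: [-0.7, 0.5, 0.0]
opening: 0.994
finger_force: 0.0
```

```bash
python3 - <<'E'
from h import *
st=env.state();cv2.imwrite("pics/w1.png",get_image("wrist")[:,:,::-1])
print(proj("wrist",[.4517,.0818,.091],st).round(1),[proj("wrist",p,st).round(1) for p in ([.6058,.1487,.004],[.6154,.0497,.004])])
delta([.4515,.0815,.066])
E
```

```text
[322.8 220.5] [array([466.5, 157.5]), array([456.6, 242.9])]
d [-0.012 -0.     0.74 ] rot [-0.001 -0.001  0.004] t 1.75
```

View pics/w1.png

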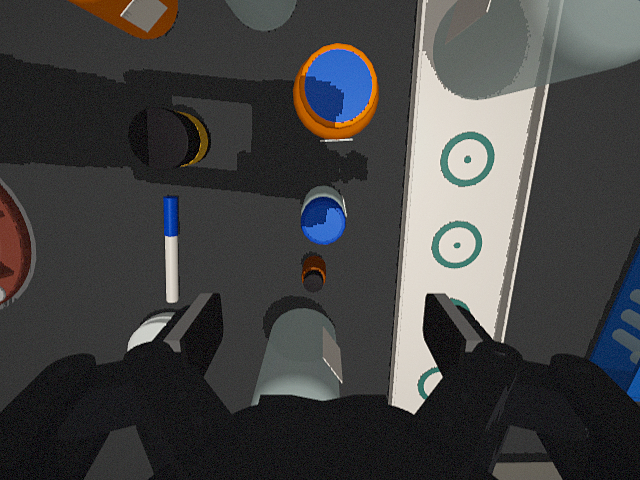

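The caps and marks are where I predicted (cap 323,221; marks 467,159 and 457,245), so I'm descending on the 50 ml bottle.

Call:
servo_tool:
  deltas:
    - [-0.012,0,0.15,0,0,0,1]
    - [-0.012,0,0.32,0,0,0,1]
    - [-0.012,0,0.5,0,0,0,1]
    - [-0.012,0,0.66,0,0,0,1]
    - [-0.012,0,0.76,0,0,0,1]
    - [-0.012,0,0.788,0,0,0,1]
    - [-0.012,0,0.788,0,0,0,-1]
    - [-0.012,0,0.788,0,0,0,-1]
    - [-0.012,0,0.788,0,0,0,-1]
    - [-0.012,0,0.788,0,0,0,-1]
    - [-0.012,0,0.788,0,0,0,-1]
    - [-0.012,0,0.788,0,0,0,-1]
  grip_force: 40

```text
t: 2.95
ee_pos: [0.4543, 0.08, 0.0564]
orientation: [3.138, -0.0, 1.668]
contact_force: [-1.3, -1.2, 6.9]
opening: 0.484
finger_force: 40.0
```

Call:
servo_tool:
  deltas:
    - [0,0,-0.08,0,0,0,-1]
    - [0,0,-0.22,0,0,0,-1]
    - [0,0,-0.38,0,0,0,-1]
    - [-0.05,0.03,-0.52,0,0,0,-1]
    - [-0.18,0.12,-0.58,0,0,0,-1]
    - [-0.33,0.22,-0.58,0,0,0,-1]
    - [-0.49,0.32,-0.58,0,0,0,-1]
    - [-0.65,0.42,-0.58,0,0,0,-1]
    - [-0.81,0.53,-0.58,0,0,0,-1]
    - [-0.93,0.61,-0.58,0,0,0,-1]
    - [-0.984,0.64,-0.58,0,0,0,-1]
    - [-0.984,0.64,-0.58,0,0,0,-1]

```text
t: 4.15
ee_pos: [0.6361, -0.1511, 0.1992]
orientation: [3.141, 0.0, 1.666]
contact_force: [-0.9, 0.7, -0.9]
opening: 0.483
finger_force: 40.8
```

```bash
python3 - <<'E'
from h import *
st=env.state();cv2.imwrite("pics/w2.png",get_image("wrist")[:,:,::-1]);print(st["ee_pos"],st["opening"])
delta([.6336,-.1486,.0615])
E
```

```text
[ 0.63612444 -0.15114876  0.19923551] 0.48258514117258966
d [ 0.004 -0.005  0.55 ] rot [-0.001 -0.001  0.002] t 4.2
```

View pics/w2.png

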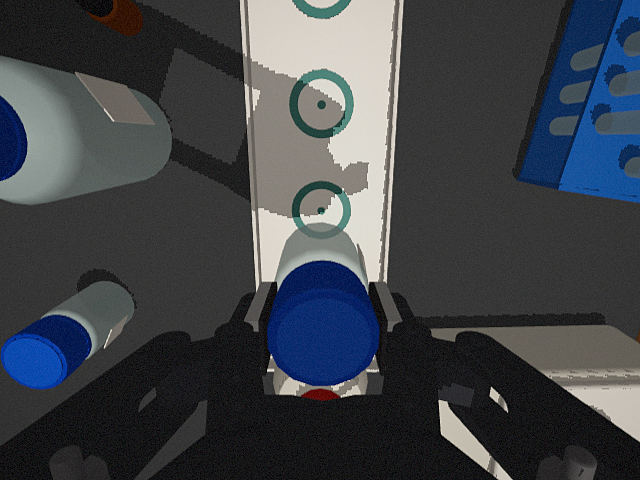

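The bottle hangs upright between the fingers, the row runs straight up the image (marks at 321,104 and 321,211), and the hand lines up with it. Lowering now.

Call:
servo_tool:
  deltas:
    - [0.004,-0.005,0.12,0,0,0,-1]
    - [0.004,-0.005,0.26,0,0,0,-1]
    - [0.004,-0.005,0.38,0,0,0,-1]
    - [0.004,-0.005,0.46,0,0,0,-1]
    - [0.004,-0.005,0.51,0,0,0,-1]
    - [0.004,-0.005,0.535,0,0,0,-1]
    - [0.004,-0.005,0.548,0,0,0,-1]
    - [0.004,-0.005,0.552,0,0,0,-1]
    - [0.004,-0.005,0.554,0,0,0,-1]
    - [0.004,-0.005,0.554,0,0,0,-1]

```text
t: 5.2
ee_pos: [0.6351, -0.1488, 0.0619]
orientation: [3.14, 0.001, 1.668]
contact_force: [-0.1, 1.0, -1.7]
opening: 0.48
finger_force: 40.8
```

Call:
servo_tool:
  deltas:
    - [0,-0.004,0.003,0,0,0,-1]
    - [0,-0.004,0.005,0,0,0,-1]
    - [0,-0.004,0.005,0,0,0,-0.2]
    - [0,-0.004,0.005,0,0,0,0.4]
    - [0,-0.004,0.005,0,0,0,1]
    - [0,-0.004,0.005,0,0,0,1]
    - [0,0,-0.04,0,0,0,1]
    - [0,0,-0.14,0,0,0,1]
    - [0,0,-0.3,0,0,0,1]
    - [0,0,-0.5,0,0,0,1]
    - [0,0,-0.68,0,0,0,1]
    - [0,0,-0.76,0,0,0,1]

```text
t: 6.4
ee_pos: [0.6371, -0.1494, 0.2586]
orientation: [3.132, 0.004, 1.668]
contact_force: [0.7, 0.1, -0.0]
opening: 1.002
finger_force: 0.0
```

```bash
python3 - <<'E'
from h import *
st=env.state();cv2.imwrite("pics/w3.png",get_image("wrist")[:,:,::-1]);print(st["ee_pos"])
print(proj("wrist",[.6336,-.1486,.095],st))
delta([.4112,-.2752,.25])
E
```

```text
[ 0.63707404 -0.14940694  0.25857823]
[317.25815499 214.8497385 ]
d [-0.411 -0.953  0.034] rot [0.008 0.004 0.003] t 6.45
```

View pics/w3.png

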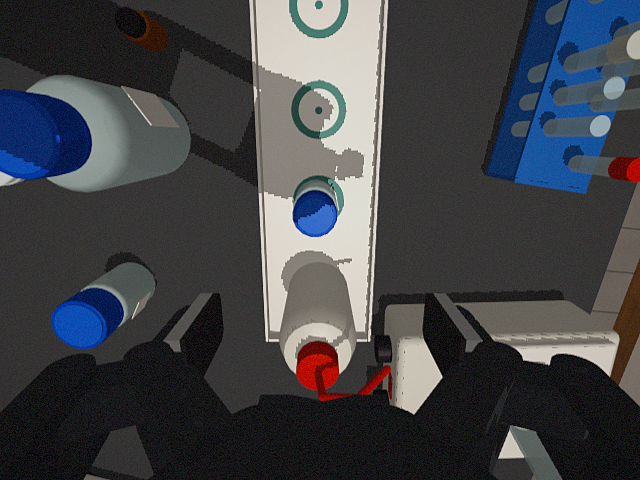

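The 50 ml cap is at (315,214), within about 2 mm of its predicted spot, and the wash bottle hasn't moved. Next is the 100 ml.

Call:
servo_tool:
  deltas:
    - [-0.04,-0.1,0,0,0,0,1]
    - [-0.1,-0.25,0,0,0,0,1]
    - [-0.18,-0.43,0,0,0,0,1]
    - [-0.26,-0.61,0,0,0,0,1]
    - [-0.34,-0.78,0,0,0,0,1]
    - [-0.39,-0.91,0,0,0,0,1]
    - [-0.411,-0.953,0.1,0,0,0,1]
    - [-0.411,-0.953,0.2,0,0,0,1]
    - [-0.411,-0.953,0.2,0,0,0,1]

```text
t: 7.35
ee_pos: [0.4042, -0.2721, 0.197]
orientation: [-3.136, -0.006, 1.667]
contact_force: [0.6, 0.7, -0.3]
opening: 1.001
finger_force: 0.0
```

```bash
python3 - <<'E'
from h import *
st=env.state();print(st["ee_pos"]); delta([.4112,-.2752,.063])
E
```

```text
[ 0.40421467 -0.27210851  0.19703747]
d [-0.018  0.03   0.536] rot [-0.003 -0.004  0.002] t 7.35
```

Call:
servo_tool:
  deltas:
    - [-0.015,0.01,0.06,0,0,0,1]
    - [-0.015,0.01,0.18,0,0,0,1]
    - [-0.015,0.01,0.32,0,0,0,1]
    - [-0.015,0.01,0.44,0,0,0,1]
    - [-0.015,0.01,0.51,0,0,0,1]
    - [-0.015,0.01,0.535,0,0,0,1]
    - [-0.015,0.01,0.535,0,0,0,1]
    - [-0.015,0.01,0.535,0,0,0,-1]
    - [-0.015,0.01,0.535,0,0,0,-1]
    - [-0.015,0.01,0.535,0,0,0,-1]
    - [-0.015,0.01,0.535,0,0,0,-1]
    - [-0.015,0.01,0.535,0,0,0,-1]

```text
t: 8.55
ee_pos: [0.4114, -0.2786, 0.069]
orientation: [3.139, 0.003, 1.668]
contact_force: [0.4, 0.3, 6.4]
opening: 0.623
finger_force: 41.7
```

```bash
python3 - <<'E'
from h import *
st=env.state();print(st["ee_pos"],st["opening"],st["finger_force"]); delta([.6251,-.0494,.063])
E
```

```text
[ 0.41135516 -0.27859744  0.06895116] 0.623396427423933 41.74811124801636
d [0.829 0.94  0.024] rot [0.002 0.002 0.003] t 8.55
```

Call:
servo_tool:
  deltas:
    - [0,0,-0.06,0,0,0,-1]
    - [0,0,-0.18,0,0,0,-1]
    - [0,0,-0.34,0,0,0,-1]
    - [0.03,0.03,-0.5,0,0,0,-1]
    - [0.1,0.12,-0.58,0,0,0,-1]
    - [0.21,0.25,-0.58,0,0,0,-1]
    - [0.33,0.39,-0.58,0,0,0,-1]
    - [0.46,0.53,-0.58,0,0,0,-1]
    - [0.59,0.67,-0.58,0,0,0,-1]
    - [0.71,0.81,-0.58,0,0,0,-1]
    - [0.79,0.91,-0.58,0,0,0,-1]
    - [0.815,0.94,-0.58,0,0,0,-1]

```text
t: 9.75
ee_pos: [0.6254, -0.0489, 0.2114]
orientation: [3.142, -0.001, 1.672]
contact_force: [-0.5, -0.6, -1.5]
opening: 0.621
finger_force: 42.7
```

Call:
servo_tool:
  deltas:
    - [0,0,0,0,0,0,-1]
    - [0,0,0,0,0,0,-1]
    - [0,0,0,0,0,0,-1]

```text
t: 10.05
ee_pos: [0.623, -0.0531, 0.2117]
orientation: [-3.14, 0.0, 1.667]
contact_force: [0.2, 0.2, -1.5]
opening: 0.62
finger_force: 42.7
```

```bash
python3 - <<'E'
from h import *
st=env.state();print(st["ee_pos"],st["opening"]); delta([.6251,-.0528,.074])
E
```

```text
[ 0.62296465 -0.05308303  0.2117333 ] 0.620073534678642
d [0.    0.009 0.551] rot [-0.001  0.     0.002] t 10.05
```

Call:
servo_tool:
  deltas:
    - [0,0.009,0.08,0,0,0,-1]
    - [0,0.009,0.22,0,0,0,-1]
    - [0,0.009,0.36,0,0,0,-1]
    - [0,0.009,0.46,0,0,0,-1]
    - [0,0.009,0.51,0,0,0,-1]
    - [0,0.009,0.53,0,0,0,-1]
    - [0,0.009,0.542,0,0,0,-1]
    - [0,0.009,0.546,0,0,0,-1]
    - [0,0.009,0.549,0,0,0,-1]
    - [0,0.009,0.549,0,0,0,-1]

```text
t: 11.05
ee_pos: [0.6272, -0.0517, 0.076]
orientation: [3.14, 0.001, 1.668]
contact_force: [-0.4, -0.1, -1.1]
opening: 0.62
finger_force: 42.7
```

Call:
servo_tool:
  deltas:
    - [0,-0.006,0.004,0,0,0,-1]
    - [0,-0.006,0.007,0,0,0,-1]
    - [0,-0.006,0.01,0,0,0,-1]
    - [0,-0.006,0.01,0,0,0,-1]

```text
t: 11.45
ee_pos: [0.6249, -0.0517, 0.073]
orientation: [-3.141, 0.0, 1.668]
contact_force: [-1.5, -0.3, 2.9]
opening: 0.619
finger_force: 43.3
```

Contact felt; I'll open and rise. Next is the 250 ml.

Call:
servo_tool:
  deltas:
    - [0,0,0,0,0,0,0.4]
    - [0,0,0,0,0,0,0.7]
    - [0,0,0,0,0,0,1]
    - [0,0,0,0,0,0,1]
    - [0,0,-0.04,0,0,0,1]
    - [0,0,-0.14,0,0,0,1]
    - [0,0,-0.3,0,0,0,1]
    - [0,0,-0.5,0,0,0,1]
    - [0,0,-0.66,0,0,0,1]
    - [0,0,-0.74,0,0,0,1]
    - [0,0,-0.74,0,0,0,1]

```text
t: 12.55
ee_pos: [0.6278, -0.0523, 0.2637]
orientation: [3.131, 0.003, 1.668]
contact_force: [0.2, -0.4, 1.5]
opening: 0.998
finger_force: 0.0
```

```bash
python3 - <<'E'
from h import *
st=env.state();cv2.imwrite("pics/w4.png",get_image("wrist")[:,:,::-1]);print(st["ee_pos"])
print(proj("wrist",[.6251,-.0494,.109],st))
delta([.3705,.2885,.26])
E
```

```text
[ 0.62776995 -0.0522826   0.26374342]
[318.18786053 215.07693625]
d [ 1.455 -0.885 -0.006] rot [0.003 0.001 0.003] t 12.6
```

View pics/w4.png

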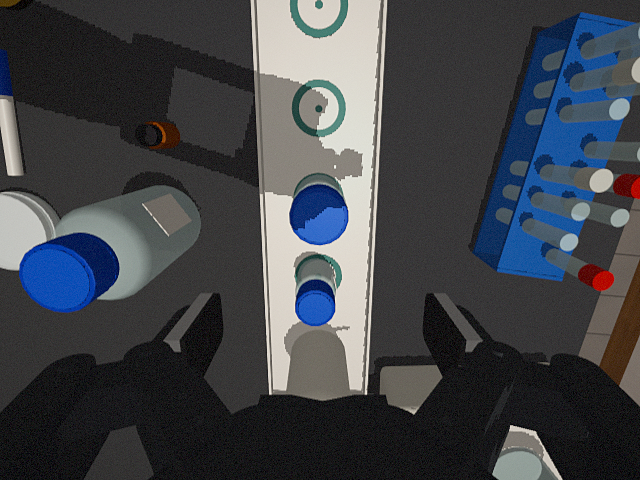

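The 100 ml cap is at (319,213), as predicted, and the 50 ml is fine. Moving to the 250 ml.

Call:
servo_tool:
  deltas:
    - [0.06,-0.04,0,0,0,0,1]
    - [0.18,-0.11,0,0,0,0,1]
    - [0.34,-0.21,0,0,0,0,1]
    - [0.5,-0.31,0,0,0,0,1]
    - [0.66,-0.4,0,0,0,0,1]
    - [0.82,-0.5,0,0,0,0,1]
    - [0.97,-0.59,0,0,0,0,1]

```text
t: 13.3
ee_pos: [0.4513, 0.1762, 0.2543]
orientation: [-3.137, 0.0, 1.668]
contact_force: [-0.1, -0.2, 0.3]
opening: 0.997
finger_force: 0.0
```

Call:
servo_tool:
  deltas:
    - [0.15,-0.09,0,0,0,0,1]
    - [0.3,-0.18,0,0,0,0,1]
    - [0.42,-0.26,0,0,0,0,1]
    - [0.475,-0.29,0,0,0,0,1]
    - [0.475,-0.29,0,0,0,0,1]
    - [0.475,-0.29,0,0,0,0,1]
    - [0.475,-0.29,0,0,0,0,1]

```text
t: 14.0
ee_pos: [0.3708, 0.2854, 0.2562]
orientation: [-3.14, 0.001, 1.667]
contact_force: [-0.1, -0.0, -0.1]
opening: 0.997
finger_force: 0.0
```

```bash
python3 - <<'E'
from h import *
st=env.state();cv2.imwrite("pics/w5.png",get_image("wrist")[:,:,::-1]);print(st["ee_pos"])
print(proj("wrist",[.371,.289,.143],st))
delta([.371,.289,.103])
E
```

```text
[0.37081664 0.28538648 0.25618256]
[323.57612104 226.59224775]
d [0.015 0.002 0.614] rot [-0.001  0.001  0.002] t 14.05
```

View pics/w5.png

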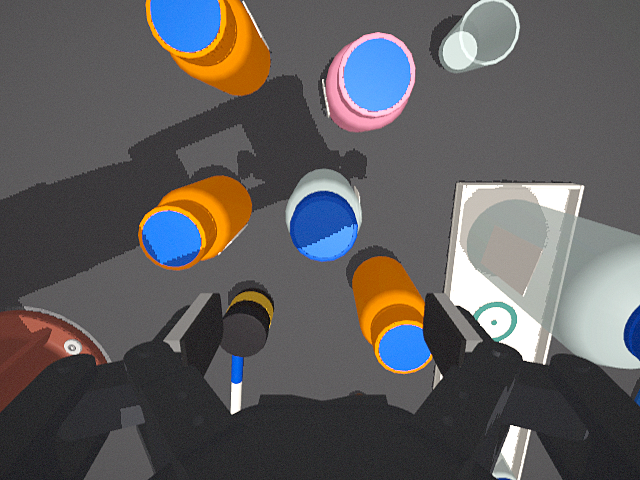

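The 250 ml cap is at (324,226), as predicted, with clear space for the fingers on both sides.

Call:
servo_tool:
  deltas:
    - [0.014,0.002,0.06,0,0,0,1]
    - [0.014,0.002,0.2,0,0,0,1]
    - [0.014,0.002,0.36,0,0,0,1]
    - [0.014,0.002,0.49,0,0,0,1]
    - [0.014,0.002,0.58,0,0,0,1]
    - [0.014,0.002,0.612,0,0,0,1]
    - [0.014,0.002,0.612,0,0,0,1]
    - [0.014,0.002,0.612,0,0,0,-1]
    - [0.014,0.002,0.612,0,0,0,-1]
    - [0.014,0.002,0.612,0,0,0,-1]
    - [0.014,0.002,0.612,0,0,0,-1]
    - [0.014,0.002,0.612,0,0,0,-1]

```text
t: 15.25
ee_pos: [0.3722, 0.2908, 0.1063]
orientation: [3.138, -0.001, 1.669]
contact_force: [-1.5, -1.0, 6.1]
opening: 0.622
finger_force: 41.7
```

```bash
python3 - <<'E'
from h import *
st=env.state();print(st["ee_pos"],st["opening"],st["finger_force"]); delta([.6154,.0497,.25])
E
```

```text
[0.37219401 0.29075514 0.1063075 ] 0.6218015678600617 41.747151017189026
d [-1.054  0.876 -0.573] rot [ 0.002 -0.001  0.003] t 15.25
```

Call:
servo_tool:
  deltas:
    - [0,0,-0.05,0,0,0,-1]
    - [0,0,-0.15,0,0,0,-1]
    - [0,0,-0.3,0,0,0,-1]
    - [0,0,-0.46,0,0,0,-1]
    - [0,0,-0.6,0,0,0,-1]
    - [0,0,-0.65,0,0,0,-1]
    - [-0.07,0.06,-0.65,0,0,0,-1]
    - [-0.18,0.15,-0.65,0,0,0,-1]
    - [-0.3,0.25,-0.65,0,0,0,-1]
    - [-0.43,0.36,-0.65,0,0,0,-1]
    - [-0.56,0.47,-0.65,0,0,0,-1]
    - [-0.69,0.58,-0.65,0,0,0,-1]

```text
t: 16.45
ee_pos: [0.5319, 0.131, 0.265]
orientation: [-3.139, -0.0, 1.668]
contact_force: [-0.3, 0.7, -1.8]
opening: 0.621
finger_force: 42.8
```

Call:
servo_tool:
  deltas:
    - [-0.13,0.11,0,0,0,0,-1]
    - [-0.24,0.2,0,0,0,0,-1]
    - [-0.32,0.27,0,0,0,0,-1]
    - [-0.357,0.296,0,0,0,0,-1]
    - [-0.357,0.296,0,0,0,0,-1]
    - [-0.357,0.296,0,0,0,0,-1]
    - [-0.357,0.296,0,0,0,0,-1]

```text
t: 17.15
ee_pos: [0.6132, 0.052, 0.2665]
orientation: [-3.14, -0.001, 1.67]
contact_force: [0.5, -0.8, -1.7]
opening: 0.625
finger_force: 42.9
```

```bash
python3 - <<'E'
from h import *
st=env.state();print(st["ee_pos"],st["opening"]); delta([.6154,.0515,.112])
E
```

```text
[0.61315947 0.05199353 0.26648117] 0.6250135557269906
d [-0.003  0.009  0.618] rot [-0.001 -0.     0.004] t 17.15
```

Call:
servo_tool:
  deltas:
    - [-0.003,0.006,0.08,0,0,0,-1]
    - [-0.003,0.006,0.22,0,0,0,-1]
    - [-0.003,0.006,0.38,0,0,0,-1]
    - [-0.003,0.006,0.5,0,0,0,-1]
    - [-0.003,0.006,0.57,0,0,0,-1]
    - [-0.003,0.006,0.597,0,0,0,-1]
    - [-0.003,0.006,0.607,0,0,0,-1]
    - [-0.003,0.006,0.612,0,0,0,-1]
    - [-0.003,0.006,0.615,0,0,0,-1]
    - [-0.003,0.006,0.615,0,0,0,-1]

```text
t: 18.15
ee_pos: [0.6169, 0.0501, 0.1145]
orientation: [3.139, 0.0, 1.668]
contact_force: [0.8, 0.1, -2.1]
opening: 0.623
finger_force: 42.9
```

Call:
servo_tool:
  deltas:
    - [0,-0.004,0.004,0,0,0,-1]
    - [0,-0.004,0.008,0,0,0,-1]
    - [0,-0.004,0.012,0,0,0,-1]
    - [0,-0.004,0.014,0,0,0,-1]
    - [0,-0.004,0.014,0,0,0,-1]

```text
t: 18.65
ee_pos: [0.6151, 0.0499, 0.1105]
orientation: [3.142, 0.0, 1.668]
contact_force: [-2.3, -1.0, 3.6]
opening: 0.623
finger_force: 43.4
```

Call:
servo_tool:
  deltas:
    - [0,0,0,0,0,0,0.4]
    - [0,0,0,0,0,0,0.7]
    - [0,0,0,0,0,0,1]
    - [0,0,0,0,0,0,1]
    - [0,0,-0.04,0,0,0,1]
    - [0,0,-0.14,0,0,0,1]
    - [0,0,-0.3,0,0,0,1]
    - [0,0,-0.5,0,0,0,1]
    - [0,0,-0.66,0,0,0,1]
    - [0,0,-0.72,0,0,0,1]
    - [0,0,-0.72,0,0,0,1]

```text
t: 19.75
ee_pos: [0.6169, 0.05, 0.2942]
orientation: [3.134, 0.001, 1.668]
contact_force: [-0.2, -0.3, -0.1]
opening: 1.002
finger_force: 0.0
```

```bash
python3 - <<'E'
from h import *
st=env.state();print(st["ee_pos"])
delta([.4418,-.0945,.29])
E
```

```text
[0.6168932  0.04998351 0.29415394]
d [-0.507 -0.753  0.011] rot [0.005 0.001 0.003] t 19.75
```

Call:
servo_tool:
  deltas:
    - [-0.04,-0.06,0,0,0,0,1]
    - [-0.12,-0.18,0,0,0,0,1]
    - [-0.22,-0.32,0,0,0,0,1]
    - [-0.33,-0.48,0,0,0,0,1]
    - [-0.43,-0.63,0,0,0,0,1]
    - [-0.49,-0.72,0,0,0,0,1]
    - [-0.507,-0.745,0,0,0,0,1]
    - [-0.507,-0.745,0,0,0,0,1]
    - [-0.507,-0.745,0,0,0,0,1]
    - [-0.507,-0.745,0,0,0,0,1]

```text
t: 20.75
ee_pos: [0.4425, -0.0935, 0.289]
orientation: [-3.141, -0.001, 1.669]
contact_force: [0.4, 0.0, 0.4]
opening: 0.999
finger_force: 0.0
```

```bash
python3 - <<'E'
from h import *
st=env.state();cv2.imwrite("pics/w6.png",get_image("wrist")[:,:,::-1]);print(st["ee_pos"])
print(proj("wrist",[.4418,-.0945,.181],st),proj("wrist",[.6154,.0497,.147],st))
delta([.4418,-.0945,.141])
E
```

```text
[ 0.44249884 -0.09354741  0.28902954]
[321.70301576 234.23459043] [569.44276945  60.78530669]
d [-0.004 -0.003  0.593] rot [-0.    -0.     0.004] t 20.8
```

View pics/w6.png

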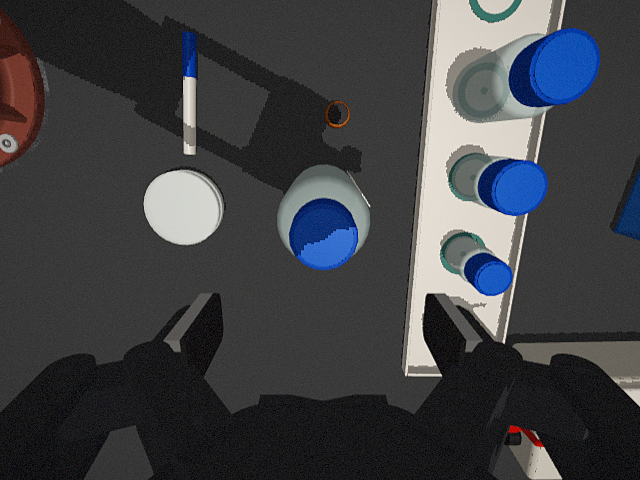

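The 500 ml cap is at (324,234), as predicted, and the three placed bottles are standing on their marks. Grasping.

Call:
servo_tool:
  deltas:
    - [-0.003,0.003,0.06,0,0,0,1]
    - [-0.003,0.003,0.2,0,0,0,1]
    - [-0.003,0.003,0.36,0,0,0,1]
    - [-0.003,0.003,0.48,0,0,0,1]
    - [-0.003,0.003,0.56,0,0,0,1]
    - [-0.003,0.003,0.592,0,0,0,1]
    - [-0.003,0.003,0.592,0,0,0,1]
    - [-0.003,0.003,0.592,0,0,0,-1]
    - [-0.003,0.003,0.592,0,0,0,-1]
    - [-0.003,0.003,0.592,0,0,0,-1]
    - [-0.003,0.003,0.592,0,0,0,-1]
    - [-0.003,0.003,0.592,0,0,0,-1]
  grip_force: 50

```text
t: 22.0
ee_pos: [0.4439, -0.0954, 0.1434]
orientation: [3.139, 0.001, 1.668]
contact_force: [-1.5, -0.2, 6.3]
opening: 0.622
finger_force: 52.9
```

```bash
python3 - <<'E'
from h import *
st=env.state();print(st["ee_pos"],st["opening"],st["finger_force"]); delta([.6058,.1487,.34])
E
```

```text
[ 0.44389644 -0.09544927  0.14335736] 0.6217678612539106 52.94222295284271
d [ 0.908  0.742 -0.786] rot [0.002 0.001 0.003] t 22.0
```

Call:
servo_tool:
  deltas:
    - [0,0,-0.05,0,0,0,-1]
    - [0,0,-0.15,0,0,0,-1]
    - [0,0,-0.3,0,0,0,-1]
    - [0,0,-0.46,0,0,0,-1]
    - [0,0,-0.61,0,0,0,-1]
    - [0,0,-0.71,0,0,0,-1]
    - [0.04,0.03,-0.75,0,0,0,-1]
    - [0.12,0.1,-0.75,0,0,0,-1]
    - [0.22,0.18,-0.75,0,0,0,-1]
    - [0.33,0.27,-0.75,0,0,0,-1]
    - [0.44,0.36,-0.75,0,0,0,-1]
    - [0.55,0.45,-0.75,0,0,0,-1]

```text
t: 23.2
ee_pos: [0.5408, 0.0552, 0.3266]
orientation: [-3.138, -0.001, 1.669]
contact_force: [0.0, -0.5, -3.4]
opening: 0.62
finger_force: 53.9
```

Call:
servo_tool:
  deltas:
    - [0.11,0.09,0,0,0,0,-1]
    - [0.21,0.17,0,0,0,0,-1]
    - [0.29,0.24,0,0,0,0,-1]
    - [0.34,0.28,0,0,0,0,-1]
    - [0.355,0.292,0,0,0,0,-1]
    - [0.355,0.292,0,0,0,0,-1]
    - [0.355,0.292,0,0,0,0,-1]
    - [0.355,0.292,0,0,0,0,-1]

```text
t: 24.0
ee_pos: [0.6048, 0.1473, 0.3291]
orientation: [-3.141, 0.0, 1.667]
contact_force: [-0.4, 0.1, -4.9]
opening: 0.616
finger_force: 54.0
```

```bash
python3 - <<'E'
from h import *
st=env.state();cv2.imwrite("pics/w7.png",get_image("wrist")[:,:,::-1]);print(st["ee_pos"],st["opening"]); delta([.6058,.149,.151])
E
```

```text
[0.604831   0.14725445 0.32914526] 0.6160819970874845
d [0.007 0.004 0.713] rot [0.    0.    0.002] t 24.05
```

View pics/w7.png

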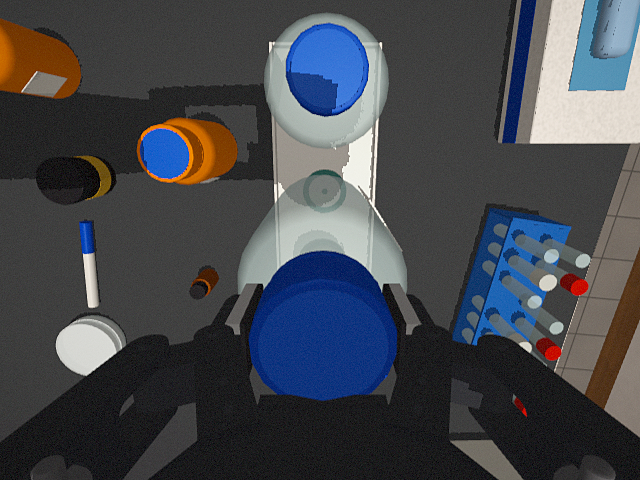

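The 500 ml hangs level in line with the tray, its mark showing through at (324,190), and the litre bottle stands clear. Lowering.

Call:
servo_tool:
  deltas:
    - [0.006,0.002,0.08,0,0,0,-1]
    - [0.006,0.002,0.2,0,0,0,-1]
    - [0.006,0.002,0.34,0,0,0,-1]
    - [0.006,0.002,0.48,0,0,0,-1]
    - [0.006,0.002,0.59,0,0,0,-1]
    - [0.006,0.002,0.66,0,0,0,-1]
    - [0.006,0.002,0.69,0,0,0,-1]
    - [0.006,0.002,0.705,0,0,0,-1]
    - [0.006,0.002,0.714,0,0,0,-1]
    - [0.006,0.002,0.714,0,0,0,-1]

```text
t: 25.05
ee_pos: [0.6066, 0.1498, 0.152]
orientation: [3.139, -0.0, 1.668]
contact_force: [-0.2, 0.0, -3.9]
opening: 0.615
finger_force: 53.8
```

Call:
servo_tool:
  deltas:
    - [0,-0.002,0.004,0,0,0,-1]
    - [0,-0.002,0.008,0,0,0,-1]
    - [0,-0.002,0.012,0,0,0,-1]
    - [0,-0.002,0.015,0,0,0,-1]
    - [0,-0.002,0.015,0,0,0,-1]

```text
t: 25.55
ee_pos: [0.6054, 0.1499, 0.1476]
orientation: [3.141, -0.0, 1.668]
contact_force: [-1.8, 0.4, -0.8]
opening: 0.623
finger_force: 54.2
```

Call:
servo_tool:
  deltas:
    - [0,0,0.003,0,0,0,-1]
    - [0,0,0.003,0,0,0,-1]
    - [0,0,0.003,0,0,0,0.4]
    - [0,0,0.003,0,0,0,0.7]
    - [0,0,0.003,0,0,0,1]
    - [0,0,0.003,0,0,0,1]
    - [0,0,-0.04,0,0,0,1]
    - [0,0,-0.14,0,0,0,1]
    - [0,0,-0.3,0,0,0,1]
    - [0,0,-0.5,0,0,0,1]
    - [0,0,-0.62,0,0,0,1]
    - [0,0,-0.62,0,0,0,1]

```text
t: 26.75
ee_pos: [0.6088, 0.1503, 0.3107]
orientation: [3.127, -0.0, 1.668]
contact_force: [0.2, 0.1, 0.8]
opening: 0.998
finger_force: 0.0
```

Call:
servo_tool:
  deltas:
    - [0,-0.1,0,0,0,0,1]
    - [0,-0.28,0,0,0,0,1]
    - [0,-0.46,0,0,0,0,1]
    - [0,-0.6,0,0,0,0,1]
    - [0,-0.64,0,0,0,0,1]
    - [0,-0.64,0,0,0,0,1]
    - [0,-0.64,0,0,0,0,1]

```text
t: 27.45
ee_pos: [0.4468, 0.1343, 0.302]
orientation: [3.14, -0.0, 1.668]
contact_force: [-0.3, -0.0, -0.0]
opening: 0.999
finger_force: 0.0
```

```bash
python3 - <<'E'
from h import *
im=get_image("scene")[:,:,::-1].copy();b=get_image("top")[:,:,::-1].copy()
M=[(.6058,.1487,.185),(.6154,.0497,.147),(.6251,-.0494,.109),(.6336,-.1486,.095)]
for p in M:
    for n,i in (("scene",im),("top",b)):
        q=proj(n,p);cv2.drawMarker(i,tuple(int(round(v)) for v in q),(0,255,255),cv2.MARKER_CROSS,7,1)
cv2.imwrite("pics/f.png",np.hstack([cv2.resize(im[80:460,220:480],None,fx=1.55,fy=1.55),cv2.resize(b[90:230,180:380+140],(397,589*140//340*1))if 0 else cv2.resize(b[90:350,180:360],(397,589))]))
cv2.imwrite("pics/f2.png",cv2.resize(b[90:230,190:520],None,fx=2.4,fy=2.4,interpolation=cv2.INTER_CUBIC))
cv2.imwrite("pics/f1.png",cv2.resize(im[80:460,220:480],None,fx=1.55,fy=1.55,interpolation=cv2.INTER_CUBIC))
E
```

```text
(no output)
```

View pics/f2.png

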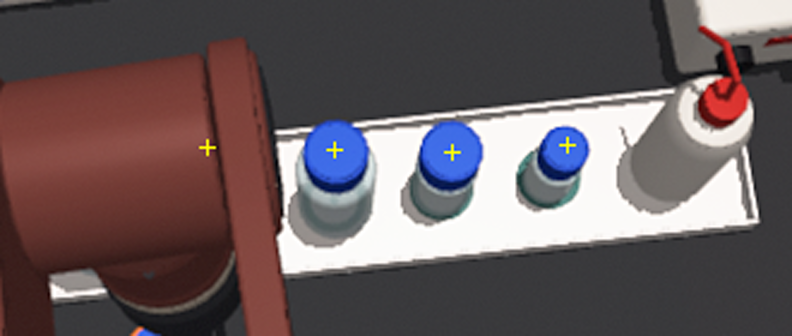

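View pics/f1.png

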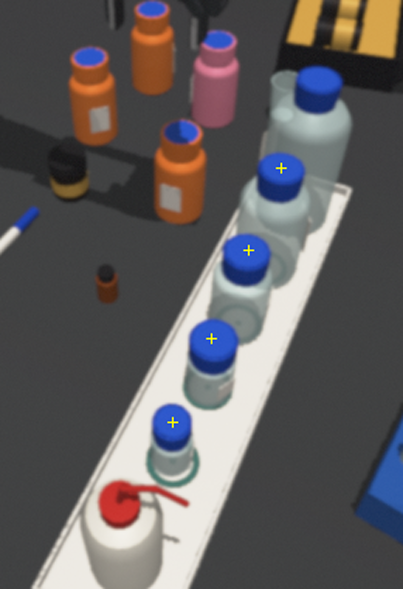

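All four bottles stand upright, and each cap is within a few mm of the crosses projected above its mark. The order is right and the end bottles haven't moved, so I'm handing in.

```bash
python3 -c "
from rig import env
print(env.hand_in())"
```

```text
the job is handed in; nothing more can be done
None
```

The four bottles stand upright on their marks in size order, 500, 250, 100 and 50 ml from the one-litre bottle to the wash bottle; the job was handed in at about 27.6 s (limit 96 s), and no verdict came back.

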